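# Find the leaded mallet head by feel and clamp it

### The job

One of the three look-alike wooden mallet heads on the carving bench hides a lead core and is several times heavier than the others: find out which by nudging them, slide that one onto the clamp's steel plate and fully home against the long back fence, then push the red jaw along until it holds the head tight against the fixed green end block. The lead plug is loose in the underside, so never lift or tip a head: slide them standing upright on the bench. Leave the other two heads standing on the bench clear of the clamp, and do not disturb the gouge, the finished mallet or the offcut.

Things in the scene. Friction and masses are not known exactly. Their poses are not given: they have to be found in the camera images.
- head_a: turned pale-wood mallet head, an upright cylinder 64 mm across and 60 mm high with two dark rings and a dark centre mark on top; one of three that look the same. Two are plain wood (about 0.17 kg), one hides a lead core (about 0.8 kg); any of the three may be the leaded one. Origin: centre of the underside, z up
- head_b: turned pale-wood mallet head, an upright cylinder 64 mm across and 60 mm high with two dark rings and a dark centre mark on top; one of three that look the same. Two are plain wood (about 0.17 kg), one hides a lead core (about 0.8 kg); any of the three may be the leaded one. Origin: centre of the underside, z up
- head_c: turned pale-wood mallet head, an upright cylinder 64 mm across and 60 mm high with two dark rings and a dark centre mark on top; one of three that look the same. Two are plain wood (about 0.17 kg), one hides a lead core (about 0.8 kg); any of the three may be the leaded one. Origin: centre of the underside, z up
- clamp: green bench clamp, fixed. Origin on the bench under the centre of a fully clamped head. +x: to the end block (face at x = 32 mm, 40 thick, 55 high, y -53 to 13 mm). -y: to the back fence (face at y = -32 mm, 24 thick, 50 high, x -143 to 72 mm). Mouth open to +y. The red jaw slides along x, facing the end block
- plate: polished, slippery steel base plate of the clamp, 2 mm thick, on which the clamped head stands; origin and axes of clamp; covers x -155 to 75 mm, y -56 to 56 mm; on the mouth side a gentle ramp leads down to the bench at y = 86 mm
- seat (a point): point on top of the steel plate where the centre of the head's underside is when fully clamped: 0, 0, 2 mm in the clamp's frame
- jaw (a joint): slide of the red jaw along the clamp's +x, m: 0 = fully open (its face at x = -87 mm, mouth 119 mm wide), about 0.055 = touches a head that stands against the end block, 0.070 = end of travel. Stays where it is left; moving it takes about 3 N
- jaw_back (a point): centre of the red jaw's back face, the face to push, 28 mm above the bench; the jaw is 35 mm thick along its travel, 44 mm wide, its top 53 mm above the bench (a small lug over the fence reaches 59 mm)
- gouge: carving gouge lying on the bench, 255 mm long along its x, dark wooden handle to -x, about 30 mm high; leave alone. Origin on the bench, near the joint of handle and blade
- mallet: finished mallet lying on the bench, head 68 mm across and 90 mm long, handle to +x, 248 mm long overall; leave alone. Origin on the bench under the middle of the head
- offcut: plank offcut 60 x 150 x 40 mm lying on the bench (long side along its y); leave alone. Origin: centre of the underside
Mind the look-alikes: they are no part of the job. What is shaped like the head_c but blue is not meant. What is shaped like the head_b but blue is not meant.

How it is judged:
By the outcome, as a careful person would: the job done as asked, in the order asked, and still so for the second after the job is handed in, with the robot touching nothing.
It also fails if it takes over 72 s, if anything falls off the work surface, if the arm or the gripper's body presses on something with over 40 N, if the wrist force passes 120 N, or if a joint passes its speed limit or range.

### The arm

A 6-joint arm with a two-finger parallel gripper is mounted at the origin on the work surface. World frame = base frame: x ahead of the robot, y to its left, z up, the work surface at z = 0. Lengths are in m, angles in rad, forces in N, time in s.
With the tool pointing down it reaches from about 0.325 to 0.85 m from the base axis. Payload 15.5 kg.
Tool frame: the origin (TCP) lies midway between the tips of the shut fingers; the grasp point (between the pads) lies env.pinch_z behind it (env.pinch_z is the distance from the TCP to the grasp point, in m); z points along the fingers, y is the line along which they close (so a half turn about z gives the same grasp; the last joint's range is limited). The gripper opens to 91 mm and grips with 3 to 60 N. Pads are 32 mm wide; open, the fingers measure 118 mm over their backs; the gripper's body (76 mm by 178 mm) begins 60 mm behind the grasp point.
Start: joints at [-1.306, 0.494, 1.345, -0, 1.302, -0.096], TCP at [0.22, -0.585, 0.214] pointing down, gripper open.
Joint ranges: [-2.91, 2.91], [-0.82, 2.16], [0.22, 2.67], [-1.22, 4.37], [0.12, 2.79], [-3.08, 3.08]. Speed limits (rad/s): [1.89, 1.89, 2.57, 3.01, 3.01, 3.01].

### API

Orientations are given as a rotation vector (axis times angle).
In Python, from station import env gives the robot as it stands.
- The arm moves only by the shell command python3 -m handwheel 'ROWS' [FORCE]. ROWS is JSON, a list of rows, each an object of numbers: "grip": the finger opening in mm, from 0 to 91.2; "tx", "ty", "tz": the shift along the tool's x, y, z each as a share of 50 mm, from -1 to 1; "yaw": the turn about the tool's z as a share of 0.08 rad, from -1 to 1. In form: [{"grip": .., "tx": .., "ty": .., "tz": .., "yaw": ..}, ...]. A call has 1 to 10 rows; each row shifts and turns the commanded pose from where the row before left it, along the tool's axes as they then stand; what a row does not reach is not made up. A row lasts 1/10 s, in which the tool goes at most 50 mm and 8.59 degrees, less where a joint would pass 70% of its speed; a pose out of reach is approached as far as the arm can. A call with a number of a shift or a turn outside -1 to 1 is refused whole. A call with a gripper value outside its range is refused whole. The fingers move at their own pace and stop on an object; FORCE is the grip in N (left out, the last holds). Time passes only in rows, so rows that do not move let the fingers close. It gives the time, the measured TCP pose, the force, the opening and the grip force at its end, in the units of the state.
- env.get_obs(): the state, without advancing time (a new reading comes with each control period).
- env.capture(name): name is "scene" or "top"; returns (picture, depth): 384x512x3 uint8, red, green, blue; 384x512 float32, m along the optical axis (not along the pixel's ray), 0 where there is no reading.
- env.camera_params(name): a dict with "fx", "fy", "cx", "cy" (pixels), "distortion" ([k1, k2, p1, p2, k3] as OpenCV has them; the pictures are not rectified), "R" (3x3) and "t" (3): a world point X has camera coordinates R X + t. Camera axes: x right, y down, z forward; pixel columns grow to the right and rows downward; lengths in m; the calibration is good to about 2 mm. A picture is of the moment at which its call begins. camera_params takes no time and is no camera call.
- env.hand_in(): hands the job in; it is judged then, once.
The state is a dict: "t": time; "joint_positions": joint angles; "dq": joint speeds; "tau": joint torques, N m; "position": TCP position; "tool_rot": TCP orientation; "force": force on the tool from outside, world axes, zero at the start; "wrist_torque": the same for the moment, N m; "finger_gap": finger opening in m; "gripper_force": force on a finger pad.
Only numpy, scipy, OpenCV 4.12 (cv2) and the standard library are available. Lean on these libraries where they do the work, as an engineer would, in place of code of your own. Each camera call takes 0.05 s, during which the arm holds its last target. There are 200 camera calls.

## Working session

There is one attempt and no reset: what is moved stays moved. The work goes in short steps, Python scripts to look and compute and a shell command to move; the robot and the scene stay as the last step left them, time stands still between calls to the robot, and variables do not carry over. Pictures are saved under pics/ and viewed, at most 10 in all, crops included, and the job is handed in when it is done.

```bash
ls; mkdir -p pics; python3 - <<'E'
from station import env
import cv2,numpy as np
o=env.get_obs(); print({k:np.round(v,3) for k,v in o.items()}, env.pinch_z)
for n in("top","scene"):
    p,d=env.capture(n); cv2.imwrite(f"pics/{n}0.png",p[:,:,::-1]); np.savez(f"/tmp/{n}0.npz",p=p,d=d)
    c=env.camera_params(n); print(n,{k:np.round(v,3).tolist() for k,v in c.items()})
E
```

```text
pics
{'t': np.float64(0.0), 'joint_positions': array([-1.306,  0.494,  1.346,  0.   ,  1.302, -0.096]), 'dq': array([ 0.001, -0.   ,  0.001, -0.001,  0.   , -0.   ]), 'tau': array([-1.0000e-03, -8.7882e+01, -3.8185e+01,  7.1000e-02,  5.3000e-02,
       -0.0000e+00]), 'position': array([ 0.22 , -0.585,  0.213]), 'tool_rot': array([-3.09 , -0.562,  0.   ]), 'force': array([ 0.358, -0.496,  0.051]), 'wrist_torque': array([0.023, 0.05 , 0.032]), 'gripper_force': np.float64(0.0), 'finger_gap': np.float64(0.091)} 0.0188
top {'fx': 459.957, 'fy': 459.957, 'cx': 248.331, 'cy': 194.35, 'distortion': [-0.139, 0.0, 0.0, 0.0, 0.0], 'R': [[0.011, -1.0, 0.003], [-0.999, -0.011, -0.053], [0.053, -0.002, -0.999]], 't': [-0.065, 0.545, 1.342]}
scene {'fx': 485.639, 'fy': 485.639, 'cx': 253.481, 'cy': 184.917, 'distortion': [-0.133, 0.0, 0.0, 0.0, 0.0], 'R': [[0.833, 0.553, -0.009], [0.442, -0.676, -0.59], [-0.332, 0.487, -0.808]], 't': [-0.423, -0.261, 1.665]}
```

View pics/top0.png

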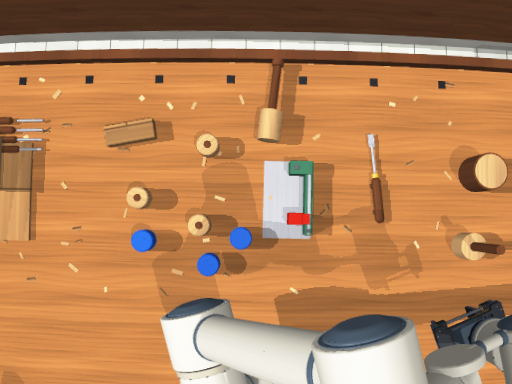

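View pics/scene0.png

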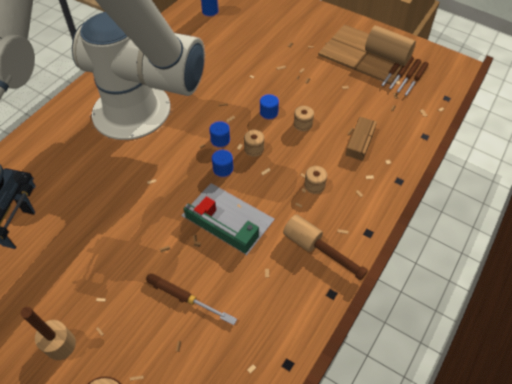

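The top view shows three pale heads at about (207,144), (137,197) and (199,225). The blue decoys are at (143,240), (241,237) and (208,264). The clamp has its end block at (300,168), fence at x≈308 and red jaw at (298,218). The scene view agrees with this. Next I'll measure positions.

```bash
cat > h.py <<'E'
import cv2,numpy as np
from station import env
def ray(n,uv,z):
    c=env.camera_params(n);K=np.array([[c['fx'],0,c['cx']],[0,c['fy'],c['cy']],[0,0,1]])
    q=cv2.undistortPoints(np.array([[uv]],float),K,np.array(c['distortion'],float))[0,0]
    R=np.array(c['R']);C=-R.T@np.array(c['t']);d=R.T@np.array([q[0],q[1],1])
    return C+d*(z-C[2])/d[2]
def hsv(p): return cv2.cvtColor(p,cv2.COLOR_RGB2HSV)
def pix(n,X):
    c=env.camera_params(n);K=np.array([[c['fx'],0,c['cx']],[0,c['fy'],c['cy']],[0,0,1]])
    return cv2.projectPoints(np.array([X],float),cv2.Rodrigues(np.array(c['R']))[0],np.array(c['t'],float),K,np.array(c['distortion'],float))[0][0,0]
def head(p,u,v,r=15,n="top"):
    "dark centre mark on the top (z=.06)"
    g=cv2.cvtColor(p,cv2.COLOR_RGB2GRAY)[v-5:v+6,u-5:u+6].astype(float)
    w=np.clip(g.max()*.6-g,0,None);yy,xx=np.mgrid[v-5:v+6,u-5:u+6]
    return ray(n,((w*xx).sum()/w.sum(),(w*yy).sum()/w.sum()),.06)
def blobs(m,z,n="top",amin=40):
    k,l,s,c=cv2.connectedComponentsWithStats(m.astype(np.uint8))
    for i in range(1,k):
        if s[i,4]>amin: print(s[i].tolist(),c[i].round(1),ray(n,c[i],z).round(4))
E
python3 - <<'E'
from h import *
p=np.load('/tmp/top0.npz')['p'];H=hsv(p)
for u,v in((207,144),(137,197),(199,225)): print('head',head(p,u,v).round(4))
print('blue');blobs((H[...,0]>105)&(H[...,0]<130)&(H[...,1]>150)&(H[...,2]>100),.06)
red=((H[...,0]<6)|(H[...,0]>174))&(H[...,1]>200)&(H[...,2]>120);print('red');blobs(red,.053)
g=(H[...,0]>60)&(H[...,0]<95)&(H[...,1]>90);print('green');blobs(g,.05)
pl=(H[...,1]<45)&(H[...,2]>140);pl[:120]=0;pl[260:]=0;print('plate');blobs(pl,.002,amin=300)
cv2.imwrite('pics/clamp.png',cv2.resize(p[145:255,120:330,::-1],None,fx=3.8,fy=3.8,interpolation=cv2.INTER_CUBIC))
m=g.copy();m[:, :250]=0
for mm,z in((m,.05),(pl,.002)):
    r=cv2.minAreaRect(np.argwhere(mm)[:,::-1].astype(np.float32));print([ray('top',b,z).round(4)[:2].tolist() for b in cv2.boxPoints(r)])
E
```

```text
head [0.6877 0.0621 0.06  ]
head [0.5322 0.2619 0.06  ]
head [0.4551 0.0823 0.06  ]
blue
[230, 227, 22, 22, 372] [240.3 237.8] [ 0.4198 -0.0374  0.06  ]
[131, 230, 25, 22, 414] [142.9 240.2] [0.4087 0.2412 0.06  ]
[197, 253, 23, 23, 395] [208.1 264.1] [0.3439 0.0534 0.06  ]
red
[287, 213, 22, 11, 227] [297.6 218.1] [ 0.4771 -0.2006  0.053 ]
green
[289, 161, 24, 52, 424] [301.9 175.1] [ 0.6012 -0.2128  0.05  ]
[311, 190, 1, 44, 44] [311.  211.5] [ 0.4966 -0.2394  0.05  ]
plate
[263, 161, 47, 78, 2638] [281.3 201. ] [ 0.5277 -0.1573  0.002 ]
[[0.6417, -0.1751], [0.6427, -0.2419], [0.4321, -0.2427], [0.4315, -0.1765]]
[[0.4397, 0.6675], [0.7747, 0.6679], [0.7341, -0.4468], [0.4092, -0.4313]]
```

View pics/clamp.png

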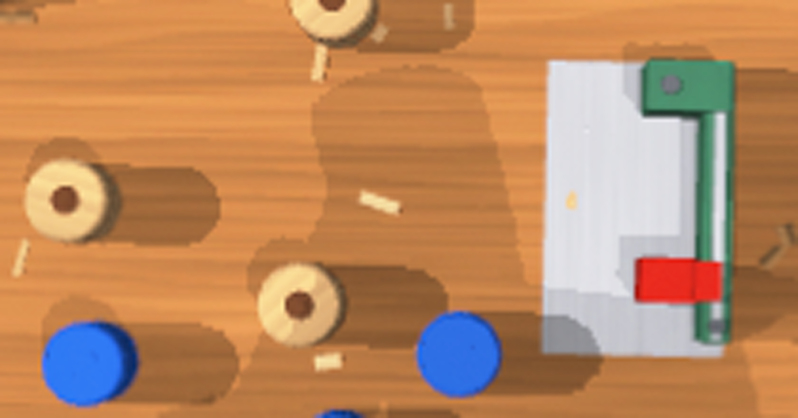

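The crop shows the clamp axis-aligned. The block corners are at crop (643,62), (643,115) and (733,62), the fence's lower end is at (696..731,343), and the plate's left edge runs from (548,61) to (542,353).

```bash
python3 - <<'E'
from h import *
for nm,u,v,z in(('blk y13 x72',643,62,.055),('blk y13 x32',643,115,.055),('blk y-53? x72',733,62,.055),('fence -143 in',696,343,.05),('fence -143 out',731,343,.05),('fence in top y-32',699,118,.05),('plate tl',548,61,0),('plate bl',542,353,0),('jaw tl',637,258,.053),('jaw bl',635,301,.053)):
    print(nm,ray('top',(120+(u+.5)/3.8-.5,145+(v+.5)/3.8-.5),z).round(4)[:2])
E
```

```text
blk y13 x72 [ 0.6413 -0.1742]
blk y13 x32 [ 0.6009 -0.1744]
blk y-53? x72 [ 0.6422 -0.2427]
fence -143 in [ 0.4293 -0.2162]
fence -143 out [ 0.4295 -0.2428]
fence in top y-32 [ 0.5997 -0.2175]
plate tl [ 0.6481 -0.1042]
plate bl [ 0.4187 -0.1017]
jaw tl [ 0.4929 -0.1708]
jaw bl [ 0.4606 -0.1695]
```

```bash
python3 -m handwheel '[{"yaw":-1},{"yaw":-1},{"yaw":-1},{"yaw":-1},{"yaw":-1},{"yaw":-1},{"yaw":-1},{"yaw":-1},{"yaw":-1},{"yaw":-1}]'; python3 -m handwheel '[{"yaw":-1},{"yaw":-1},{"yaw":-1},{"yaw":-1},{"yaw":-1},{"yaw":-0.14},{}]'
python3 -m handwheel '[{"tx":0.5},{"tx":0.5},{"tx":0.5},{"tx":0.5},{"tx":0.5},{"tx":0.5},{"tx":0.5},{"tx":0.5},{"tx":0.5},{"tx":0.5}]'
python3 -m handwheel '[{"tx":0.5,"ty":0.47},{"tx":0.5,"ty":0.47},{"tx":0.5,"ty":0.47},{"tx":0.5,"ty":0.47},{"tx":0.5,"ty":0.47},{"tx":0.5,"ty":0.47},{"tx":0.5,"ty":0.47},{"tx":0.5,"ty":0.47},{"tx":0.5,"ty":0.47},{"tx":0.5,"ty":0.47}]'
```

```text
invalid input
invalid input
invalid input
invalid input
```

```bash
python3 -m handwheel '[{"grip":91,"tx":0,"ty":0,"tz":0,"yaw":-1},{"grip":91,"tx":0,"ty":0,"tz":0,"yaw":-1},{"grip":91,"tx":0,"ty":0,"tz":0,"yaw":-1},{"grip":91,"tx":0,"ty":0,"tz":0,"yaw":-1},{"grip":91,"tx":0,"ty":0,"tz":0,"yaw":-1},{"grip":91,"tx":0,"ty":0,"tz":0,"yaw":-1},{"grip":91,"tx":0,"ty":0,"tz":0,"yaw":-1},{"grip":91,"tx":0,"ty":0,"tz":0,"yaw":-1},{"grip":91,"tx":0,"ty":0,"tz":0,"yaw":-1},{"grip":91,"tx":0,"ty":0,"tz":0,"yaw":-1}]' && python3 -m handwheel '[{"grip":91,"tx":0,"ty":0,"tz":0,"yaw":-1},{"grip":91,"tx":0,"ty":0,"tz":0,"yaw":-1},{"grip":91,"tx":0,"ty":0,"tz":0,"yaw":-1},{"grip":91,"tx":0,"ty":0,"tz":0,"yaw":-1},{"grip":91,"tx":0,"ty":0,"tz":0,"yaw":-1},{"grip":91,"tx":0,"ty":0,"tz":0,"yaw":-0.14},{"grip":91,"tx":0,"ty":0,"tz":0,"yaw":0}]'
```

```text
t: 1.1
position: [0.22, -0.5848, 0.2136]
tool_rot: [-2.625, -1.725, -0.0]
force: [-0.1, 0.0, -0.7]
finger_gap: 0.0909
gripper_force: 0.0
t: 1.8
position: [0.22, -0.5848, 0.2137]
tool_rot: [-2.223, -2.219, -0.0]
force: [1.0, 0.3, 0.2]
finger_gap: 0.0912
gripper_force: 0.0
```

```bash
python3 -m handwheel '[{"grip":91,"tx":0.5,"ty":0,"tz":0,"yaw":0},{"grip":91,"tx":0.5,"ty":0,"tz":0,"yaw":0},{"grip":91,"tx":0.5,"ty":0,"tz":0,"yaw":0},{"grip":91,"tx":0.5,"ty":0,"tz":0,"yaw":0},{"grip":91,"tx":0.5,"ty":0,"tz":0,"yaw":0},{"grip":91,"tx":0.5,"ty":0,"tz":0,"yaw":0},{"grip":91,"tx":0.5,"ty":0,"tz":0,"yaw":0},{"grip":91,"tx":0.5,"ty":0,"tz":0,"yaw":0},{"grip":91,"tx":0.5,"ty":0,"tz":0,"yaw":0},{"grip":91,"tx":0.5,"ty":0,"tz":0,"yaw":0}]' && python3 -m handwheel '[{"grip":91,"tx":0.5,"ty":0.47,"tz":0,"yaw":0},{"grip":91,"tx":0.5,"ty":0.47,"tz":0,"yaw":0},{"grip":91,"tx":0.5,"ty":0.47,"tz":0,"yaw":0},{"grip":91,"tx":0.5,"ty":0.47,"tz":0,"yaw":0},{"grip":91,"tx":0.5,"ty":0.47,"tz":0,"yaw":0},{"grip":91,"tx":0.5,"ty":0.47,"tz":0,"yaw":0},{"grip":91,"tx":0.5,"ty":0.47,"tz":0,"yaw":0},{"grip":91,"tx":0.5,"ty":0.47,"tz":0,"yaw":0},{"grip":91,"tx":0.5,"ty":0.47,"tz":0,"yaw":0},{"grip":91,"tx":0.5,"ty":0.47,"tz":0,"yaw":0}]'
```

```text
t: 2.8
position: [0.2199, -0.334, 0.2139]
tool_rot: [2.224, 2.219, -0.0]
force: [0.6, -0.4, -0.0]
finger_gap: 0.0912
gripper_force: 0.0
t: 3.8
position: [0.4558, -0.0837, 0.214]
tool_rot: [2.224, 2.219, 0.0]
force: [0.3, -0.6, 0.7]
finger_gap: 0.0914
gripper_force: 0.0
```

```bash
python3 -m handwheel '[{"grip":91,"tx":0.55,"ty":0,"tz":0,"yaw":0},{"grip":91,"tx":0.55,"ty":0,"tz":0,"yaw":0},{"grip":91,"tx":0.55,"ty":0,"tz":0,"yaw":0},{"grip":91,"tx":0.55,"ty":0,"tz":0,"yaw":0},{"grip":91,"tx":0.55,"ty":0,"tz":0,"yaw":0},{"grip":91,"tx":0.55,"ty":0,"tz":0,"yaw":0},{"grip":91,"tx":0.02,"ty":0,"tz":0.5,"yaw":0},{"grip":91,"tx":0,"ty":0,"tz":0.5,"yaw":0},{"grip":91,"tx":0,"ty":0,"tz":0.5,"yaw":0},{"grip":91,"tx":0,"ty":0,"tz":0.5,"yaw":0}]' && python3 -m handwheel '[{"grip":91,"tx":0,"ty":0,"tz":0.5,"yaw":0},{"grip":91,"tx":0,"ty":0,"tz":0.5,"yaw":0},{"grip":91,"tx":0,"ty":0,"tz":0.5,"yaw":0},{"grip":91,"tx":0,"ty":0,"tz":0.44,"yaw":0},{"grip":91,"tx":0,"ty":0,"tz":0,"yaw":0},{"grip":91,"tx":0,"ty":0,"tz":0,"yaw":0}]'
```

```text
t: 4.8
position: [0.455, 0.0812, 0.1131]
tool_rot: [2.223, 2.219, 0.001]
force: [0.2, -0.2, 0.1]
finger_gap: 0.0911
gripper_force: 0.0
t: 5.4
position: [0.4549, 0.0811, 0.0172]
tool_rot: [-2.222, -2.22, 0.001]
force: [0.1, -0.5, 0.1]
finger_gap: 0.0911
gripper_force: 0.0
```

```bash
cat > f.py <<'E'
from h import *
o=env.get_obs();print(o['t'].round(2),o['position'].round(4),'F',o['force'].round(2),'T',o['wrist_torque'].round(3))
E
cat > snap.py <<'E'
import sys
from h import *
p,d=env.capture('top');cv2.imwrite(f'pics/{sys.argv[1]}.png',p[:,:,::-1])
x0,y0,x1,y1=map(int,sys.argv[2:6]);cv2.imwrite(f'pics/{sys.argv[1]}c.png',cv2.resize(p[y0:y1,x0:x1,::-1],None,fx=3.5,fy=3.5,interpolation=cv2.INTER_CUBIC))
E
for i in 1; do python3 f.py; done; python3 snap.py c1 120 130 330 290
```

```text
Traceback (most recent call last):
  File "f.py", line 2, in <module>
    o=env.get_obs();print(o['t'].round(2),o['position'].round(4),'F',o['force'].round(2),'T',o['wrist_torque'].round(3))
                          ^^^^^^^^^^^^
AttributeError: 'float' object has no attribute 'round'
```

```bash
python3 -m handwheel '[{"grip":91,"tx":0,"ty":0.12,"tz":0,"yaw":0},{"grip":91,"tx":0,"ty":0.1,"tz":0,"yaw":0},{"grip":91,"tx":0,"ty":0.04,"tz":0,"yaw":0},{"grip":91,"tx":0,"ty":0.04,"tz":0,"yaw":0},{"grip":91,"tx":0,"ty":0.04,"tz":0,"yaw":0}]' | grep -E "pos|force:"
python3 -m handwheel '[{"grip":91,"tx":0,"ty":0.04,"tz":0,"yaw":0}]' | grep -E "pos|force:"
python3 -m handwheel '[{"grip":91,"tx":0,"ty":0.04,"tz":0,"yaw":0}]' | grep -E "pos|force:"
python3 -m handwheel '[{"grip":91,"tx":0,"ty":0.04,"tz":0,"yaw":0}]' | grep -E "pos|force:"
python3 -m handwheel '[{"grip":91,"tx":0,"ty":0.04,"tz":0,"yaw":0}]' | grep -E "pos|force:"
python3 -m handwheel '[{"grip":91,"tx":0,"ty":0.04,"tz":0,"yaw":0}]' | grep -E "pos|force:"
python3 -m handwheel '[{"grip":91,"tx":0,"ty":0.04,"tz":0,"yaw":0}]' | grep -E "pos|force:"
```

```text
position: [0.4716, 0.0811, 0.017]
force: [-1.6, 0.3, 1.5]
gripper_force: 1.2
position: [0.4736, 0.0811, 0.0169]
force: [-2.5, -0.0, 3.0]
gripper_force: 1.4
position: [0.4757, 0.0811, 0.0169]
force: [-3.6, 0.6, 1.9]
gripper_force: 1.4
position: [0.4778, 0.0811, 0.0169]
force: [-2.8, 0.8, 2.2]
gripper_force: 1.4
position: [0.4799, 0.0811, 0.0169]
force: [-3.2, 0.6, 2.4]
gripper_force: 1.4
position: [0.4821, 0.0811, 0.0169]
force: [-2.2, 1.4, 1.6]
gripper_force: 1.3
position: [0.4841, 0.0811, 0.0169]
force: [-1.6, 0.3, 2.4]
gripper_force: 1.2
```

Force is about 2.6 N, which suggests the leaded head. I'll compare with another head.

```bash
python3 -m handwheel '[{"grip":91,"tx":0,"ty":-0.13,"tz":0,"yaw":0},{"grip":91,"tx":0,"ty":-0.13,"tz":0,"yaw":0},{"grip":91,"tx":0,"ty":0,"tz":-0.5,"yaw":0},{"grip":91,"tx":0,"ty":0,"tz":-0.5,"yaw":0},{"grip":91,"tx":0,"ty":0,"tz":-0.5,"yaw":0},{"grip":91,"tx":0,"ty":0,"tz":-0.5,"yaw":0},{"grip":91,"tx":-0.04,"ty":0.5,"tz":0,"yaw":0},{"grip":91,"tx":-0.04,"ty":0.5,"tz":0,"yaw":0},{"grip":91,"tx":-0.04,"ty":0.5,"tz":0,"yaw":0},{"grip":91,"tx":-0.04,"ty":0.5,"tz":0,"yaw":0}]' | grep pos
python3 -m handwheel '[{"grip":91,"tx":-0.04,"ty":0.5,"tz":0,"yaw":0},{"grip":91,"tx":-0.04,"ty":0.5,"tz":0,"yaw":0},{"grip":91,"tx":-0.04,"ty":0.5,"tz":0,"yaw":0},{"grip":91,"tx":-0.04,"ty":0.5,"tz":0,"yaw":0},{"grip":91,"tx":-0.04,"ty":0.34,"tz":0,"yaw":0},{"grip":91,"tx":0,"ty":0,"tz":0.5,"yaw":0},{"grip":91,"tx":0,"ty":0,"tz":0.5,"yaw":0},{"grip":91,"tx":0,"ty":0,"tz":0.5,"yaw":0},{"grip":91,"tx":0,"ty":0,"tz":0.5,"yaw":0},{"grip":91,"tx":0,"ty":0,"tz":0,"yaw":0}]'
```

```text
position: [0.5713, 0.073, 0.1169]
t: 8.55
position: [0.6851, 0.0631, 0.0135]
tool_rot: [-2.218, -2.219, 0.007]
force: [-0.4, -0.2, 1.0]
finger_gap: 0.091
gripper_force: 0.0
```

```bash
python3 -m handwheel '[{"grip":91,"tx":0,"ty":-0.12,"tz":0,"yaw":0},{"grip":91,"tx":0,"ty":-0.1,"tz":0,"yaw":0},{"grip":91,"tx":0,"ty":-0.04,"tz":0,"yaw":0},{"grip":91,"tx":0,"ty":-0.04,"tz":0,"yaw":0},{"grip":91,"tx":0,"ty":-0.04,"tz":0,"yaw":0}]' | grep -E "pos|force:"
python3 -m handwheel '[{"grip":91,"tx":0,"ty":-0.04,"tz":0,"yaw":0}]' | grep -E "pos|force:"
python3 -m handwheel '[{"grip":91,"tx":0,"ty":-0.04,"tz":0,"yaw":0}]' | grep -E "pos|force:"
python3 -m handwheel '[{"grip":91,"tx":0,"ty":-0.04,"tz":0,"yaw":0}]' | grep -E "pos|force:"
python3 -m handwheel '[{"grip":91,"tx":0,"ty":-0.04,"tz":0,"yaw":0}]' | grep -E "pos|force:"
python3 -m handwheel '[{"grip":91,"tx":0,"ty":-0.04,"tz":0,"yaw":0}]' | grep -E "pos|force:"
python3 -m handwheel '[{"grip":91,"tx":0,"ty":-0.04,"tz":0,"yaw":0}]' | grep -E "pos|force:"
```

```text
position: [0.6716, 0.0631, 0.0179]
force: [1.8, -0.9, 1.5]
gripper_force: 1.1
position: [0.6693, 0.0631, 0.0174]
force: [2.0, 0.3, 1.2]
gripper_force: 1.1
position: [0.6671, 0.0631, 0.0172]
force: [1.9, -0.7, 2.4]
gripper_force: 1.0
position: [0.6649, 0.0631, 0.017]
force: [2.5, 0.0, 1.2]
gripper_force: 1.0
position: [0.6628, 0.0631, 0.0169]
force: [2.5, 0.1, 2.2]
gripper_force: 1.2
position: [0.6608, 0.0631, 0.0169]
force: [2.5, 0.3, 1.4]
gripper_force: 1.1
position: [0.6588, 0.0631, 0.0169]
force: [2.8, -0.6, 2.1]
gripper_force: 1.1
```

```bash
python3 -m handwheel '[{"grip":91,"tx":0,"ty":0.13,"tz":0,"yaw":0},{"grip":91,"tx":0,"ty":0.13,"tz":0,"yaw":0},{"grip":91,"tx":0,"ty":0,"tz":-0.5,"yaw":0},{"grip":91,"tx":0,"ty":0,"tz":-0.5,"yaw":0},{"grip":91,"tx":0,"ty":0,"tz":-0.5,"yaw":0},{"grip":91,"tx":0,"ty":0,"tz":-0.5,"yaw":0},{"grip":91,"tx":0.4,"ty":-0.28,"tz":0,"yaw":0},{"grip":91,"tx":0.4,"ty":-0.28,"tz":0,"yaw":0},{"grip":91,"tx":0.4,"ty":-0.28,"tz":0,"yaw":0},{"grip":91,"tx":0.4,"ty":-0.28,"tz":0,"yaw":0}]' | grep pos
python3 -m handwheel '[{"grip":91,"tx":0.4,"ty":-0.28,"tz":0,"yaw":0},{"grip":91,"tx":0.4,"ty":-0.28,"tz":0,"yaw":0},{"grip":91,"tx":0.4,"ty":-0.28,"tz":0,"yaw":0},{"grip":91,"tx":0.4,"ty":-0.28,"tz":0,"yaw":0},{"grip":91,"tx":0.4,"ty":-0.28,"tz":0,"yaw":0},{"grip":91,"tx":0.4,"ty":-0.28,"tz":0,"yaw":0},{"grip":91,"tx":0,"ty":0,"tz":0,"yaw":0},{"grip":91,"tx":0,"ty":0,"tz":0,"yaw":0}]'
```

```text
position: [0.6157, 0.1438, 0.1168]
t: 11.45
position: [0.5321, 0.2634, 0.1169]
tool_rot: [2.22, 2.223, -0.0]
force: [0.5, -0.3, -0.8]
finger_gap: 0.0911
gripper_force: 0.0
```

```bash
python3 -m handwheel '[{"grip":91,"tx":0,"ty":0,"tz":0.5,"yaw":0},{"grip":91,"tx":0,"ty":0,"tz":0.5,"yaw":0},{"grip":91,"tx":0,"ty":0,"tz":0.5,"yaw":0},{"grip":91,"tx":0,"ty":0,"tz":0.5,"yaw":0},{"grip":91,"tx":0,"ty":0,"tz":0,"yaw":0},{"grip":91,"tx":0,"ty":0.12,"tz":0,"yaw":0},{"grip":91,"tx":0,"ty":0.1,"tz":0,"yaw":0},{"grip":91,"tx":0,"ty":0.04,"tz":0,"yaw":0},{"grip":91,"tx":0,"ty":0.04,"tz":0,"yaw":0},{"grip":91,"tx":0,"ty":0.04,"tz":0,"yaw":0}]' | grep -E "pos|force:"
python3 -m handwheel '[{"grip":91,"tx":0,"ty":0.04,"tz":0,"yaw":0}]' | grep -E "pos|force:"
python3 -m handwheel '[{"grip":91,"tx":0,"ty":0.04,"tz":0,"yaw":0}]' | grep -E "pos|force:"
python3 -m handwheel '[{"grip":91,"tx":0,"ty":0.04,"tz":0,"yaw":0}]' | grep -E "pos|force:"
python3 -m handwheel '[{"grip":91,"tx":0,"ty":0.04,"tz":0,"yaw":0}]' | grep -E "pos|force:"
python3 -m handwheel '[{"grip":91,"tx":0,"ty":0.04,"tz":0,"yaw":0}]' | grep -E "pos|force:"
python3 -m handwheel '[{"grip":91,"tx":0,"ty":0.04,"tz":0,"yaw":0}]' | grep -E "pos|force:"
```

```text
position: [0.5474, 0.2629, 0.0174]
force: [-11.1, -0.7, 9.0]
gripper_force: 5.7
position: [0.5488, 0.2628, 0.0173]
force: [-11.6, -0.3, 10.5]
gripper_force: 6.3
position: [0.5507, 0.2628, 0.0173]
force: [-13.2, -0.7, 11.4]
gripper_force: 6.3
position: [0.5526, 0.2627, 0.0173]
force: [-13.0, -0.6, 10.4]
gripper_force: 6.3
position: [0.5546, 0.2627, 0.0173]
force: [-12.2, -1.1, 10.5]
gripper_force: 6.3
position: [0.5567, 0.2627, 0.0173]
force: [-12.9, -1.1, 11.0]
gripper_force: 6.3
position: [0.5587, 0.2628, 0.0173]
force: [-12.7, -1.8, 11.2]
gripper_force: 6.3
```

Head_b needs about 12.7 N against about 2.5 N for the other two, so it is the leaded one. I'll back the fingers out to its +y side, set a 40 mm gap as a two-point V, and lower to 10 mm.

```bash
python3 -m handwheel '[{"grip":91,"tx":0,"ty":-0.13,"tz":0,"yaw":0},{"grip":91,"tx":0,"ty":-0.13,"tz":0,"yaw":0},{"grip":91,"tx":0.4,"ty":0,"tz":0,"yaw":0},{"grip":91,"tx":0.4,"ty":0,"tz":0,"yaw":0},{"grip":91,"tx":0.4,"ty":0,"tz":0,"yaw":0},{"grip":40,"tx":0.1,"ty":0,"tz":0.07,"yaw":0},{"grip":40,"tx":0,"ty":0,"tz":0.07,"yaw":0},{"grip":40,"tx":0,"ty":0,"tz":0,"yaw":0},{"grip":40,"tx":0,"ty":0,"tz":0,"yaw":0},{"grip":40,"tx":0,"ty":0,"tz":0,"yaw":0}]'; python3 snap.py s1 100 130 330 290
```

```text
t: 14.05
position: [0.548, 0.3275, 0.0099]
tool_rot: [-2.222, -2.221, 0.0]
force: [0.2, -0.6, 0.6]
finger_gap: 0.0539
gripper_force: 0.0
```

View pics/s1c.png

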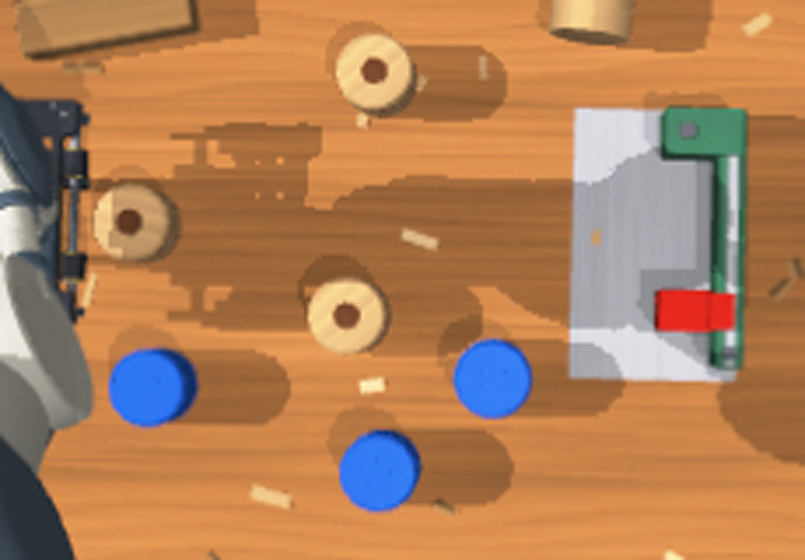

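The crop shows all three heads upright, with head_b at crop (128,221), A at (374,70) and C at (346,315). The gripper is to the left of head_b.

```bash
python3 - <<'E'
from h import *
p=cv2.imread('pics/s1.png')[:,:,::-1].copy()
for u,v in((128,221),(374,70),(346,315)): print(head(p,round(100+u/3.5),round(130+v/3.5)).round(4))
E
```

```text
[0.5442 0.2628 0.06  ]
[0.6704 0.063  0.06  ]
[0.4699 0.0821 0.06  ]
```

```bash
python3 -m handwheel '[{"grip":40,"tx":-0.1,"ty":0,"tz":0,"yaw":0},{"grip":40,"tx":-0.1,"ty":0,"tz":0,"yaw":0},{"grip":40,"tx":-0.1,"ty":0,"tz":0,"yaw":0},{"grip":40,"tx":-0.1,"ty":0,"tz":0,"yaw":0},{"grip":40,"tx":-0.1,"ty":0,"tz":0,"yaw":0},{"grip":40,"tx":-0.1,"ty":0,"tz":0,"yaw":0},{"grip":40,"tx":-0.15,"ty":0,"tz":0,"yaw":0},{"grip":40,"tx":-0.2,"ty":0,"tz":0,"yaw":0},{"grip":40,"tx":-0.2,"ty":0,"tz":0,"yaw":0},{"grip":40,"tx":-0.2,"ty":0,"tz":0,"yaw":0}]'
python3 -m handwheel '[{"grip":40,"tx":-0.2,"ty":0.01,"tz":0,"yaw":0},{"grip":40,"tx":-0.2,"ty":0.01,"tz":0,"yaw":0},{"grip":40,"tx":-0.2,"ty":0.01,"tz":0,"yaw":0},{"grip":40,"tx":-0.2,"ty":0.01,"tz":0,"yaw":0},{"grip":40,"tx":-0.2,"ty":0.01,"tz":0,"yaw":0},{"grip":40,"tx":-0.2,"ty":0.01,"tz":0,"yaw":0},{"grip":40,"tx":-0.2,"ty":0.01,"tz":0,"yaw":0},{"grip":40,"tx":-0.2,"ty":0.01,"tz":0,"yaw":0},{"grip":40,"tx":-0.2,"ty":0.01,"tz":0,"yaw":0},{"grip":40,"tx":-0.2,"ty":0.01,"tz":0,"yaw":0}]'; python3 snap.py s2 120 130 330 290
```

```text
t: 15.1
position: [0.5481, 0.2604, 0.01]
tool_rot: [-2.221, -2.222, -0.001]
force: [0.5, 5.8, -0.6]
finger_gap: 0.0401
gripper_force: 2.4
t: 16.1
position: [0.553, 0.1603, 0.01]
tool_rot: [-2.221, -2.221, -0.001]
force: [-0.4, 5.0, -1.0]
finger_gap: 0.0403
gripper_force: 2.5
```

View pics/s2c.png

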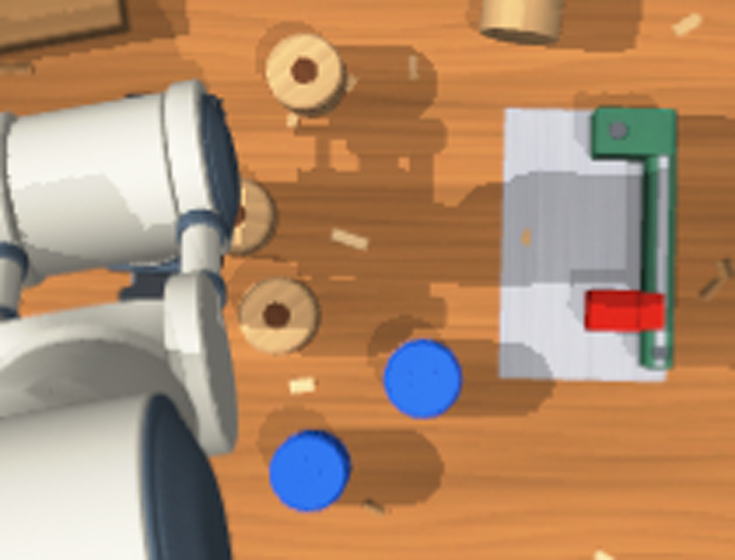

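The picture shows head_b sliding ahead of the gripper and clearing head C, at crop (250,215). I'll continue.

```bash
python3 -m handwheel '[{"grip":40,"tx":-0.2,"ty":0.01,"tz":0,"yaw":0},{"grip":40,"tx":-0.2,"ty":0.01,"tz":0,"yaw":0},{"grip":40,"tx":-0.2,"ty":0.01,"tz":0,"yaw":0},{"grip":40,"tx":-0.2,"ty":0.01,"tz":0,"yaw":0},{"grip":40,"tx":-0.2,"ty":0.01,"tz":0,"yaw":0},{"grip":40,"tx":-0.2,"ty":0.01,"tz":0,"yaw":0},{"grip":40,"tx":-0.2,"ty":0.01,"tz":0,"yaw":0},{"grip":40,"tx":-0.2,"ty":0.01,"tz":0,"yaw":0},{"grip":40,"tx":-0.2,"ty":0.01,"tz":0,"yaw":0},{"grip":40,"tx":-0.2,"ty":0.01,"tz":0,"yaw":0}]'|grep -E "pos|force"
python3 -m handwheel '[{"grip":40,"tx":-0.2,"ty":0,"tz":0,"yaw":0},{"grip":40,"tx":-0.2,"ty":0,"tz":0,"yaw":0},{"grip":40,"tx":-0.2,"ty":0,"tz":0,"yaw":0},{"grip":40,"tx":-0.2,"ty":0,"tz":0,"yaw":0},{"grip":40,"tx":-0.2,"ty":0,"tz":0,"yaw":0},{"grip":40,"tx":-0.2,"ty":0,"tz":0,"yaw":0},{"grip":40,"tx":-0.2,"ty":0,"tz":0,"yaw":0},{"grip":40,"tx":-0.16,"ty":0,"tz":0,"yaw":0},{"grip":40,"tx":-0.12,"ty":0,"tz":0,"yaw":0},{"grip":40,"tx":-0.1,"ty":0,"tz":0,"yaw":0}]'|grep -E "pos|force"
python3 -m handwheel '[{"grip":40,"tx":-0.1,"ty":0,"tz":0,"yaw":0},{"grip":40,"tx":-0.1,"ty":0,"tz":0,"yaw":0},{"grip":40,"tx":-0.1,"ty":0,"tz":0,"yaw":0},{"grip":40,"tx":-0.1,"ty":0,"tz":0,"yaw":0},{"grip":40,"tx":-0.1,"ty":0,"tz":0,"yaw":0},{"grip":40,"tx":-0.1,"ty":0,"tz":0,"yaw":0},{"grip":40,"tx":-0.1,"ty":0,"tz":0,"yaw":0},{"grip":40,"tx":-0.1,"ty":0,"tz":0,"yaw":0},{"grip":40,"tx":-0.1,"ty":0,"tz":0,"yaw":0},{"grip":40,"tx":-0.1,"ty":0,"tz":0,"yaw":0}]'|grep -E "pos|force"
```

```text
position: [0.5578, 0.0606, 0.01]
force: [-0.7, 4.8, -0.2]
gripper_force: 3.0
position: [0.5578, -0.0284, 0.0099]
force: [-0.1, 6.2, 1.2]
gripper_force: 3.2
position: [0.558, -0.0788, 0.01]
force: [0.8, 6.7, 6.0]
gripper_force: 3.8
```

```bash
python3 -m handwheel '[{"grip":40,"tx":-0.08,"ty":0,"tz":0,"yaw":0},{"grip":40,"tx":-0.08,"ty":0,"tz":0,"yaw":0},{"grip":40,"tx":-0.08,"ty":0,"tz":0,"yaw":0},{"grip":40,"tx":-0.08,"ty":0,"tz":0,"yaw":0},{"grip":40,"tx":-0.08,"ty":0,"tz":0,"yaw":0},{"grip":40,"tx":-0.08,"ty":0,"tz":0,"yaw":0},{"grip":40,"tx":-0.08,"ty":0,"tz":0,"yaw":0},{"grip":40,"tx":-0.08,"ty":0,"tz":0,"yaw":0},{"grip":40,"tx":-0.08,"ty":0,"tz":0,"yaw":0},{"grip":40,"tx":-0.08,"ty":0,"tz":0,"yaw":0}]'|grep -E "pos|force"
python3 -m handwheel '[{"grip":40,"tx":-0.08,"ty":0,"tz":0,"yaw":0},{"grip":40,"tx":-0.08,"ty":0,"tz":0,"yaw":0},{"grip":40,"tx":-0.06,"ty":0,"tz":0,"yaw":0},{"grip":40,"tx":-0.04,"ty":0,"tz":0,"yaw":0},{"grip":40,"tx":-0.04,"ty":0,"tz":0,"yaw":0},{"grip":40,"tx":-0.04,"ty":0,"tz":0,"yaw":0}]'|grep -E "pos|force"
python3 snap.py s3 240 150 330 250
```

```text
position: [0.5582, -0.1187, 0.0102]
force: [0.4, 7.2, 6.9]
gripper_force: 4.5
position: [0.5581, -0.1356, 0.0102]
force: [0.1, 6.7, 7.1]
gripper_force: 4.5
```

View pics/s3.png

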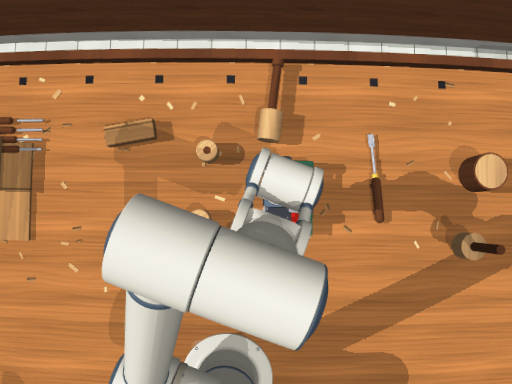

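The arm hides the clamp in this view, so I'll feel for the fence by force.

```bash
python3 -m handwheel '[{"grip":40,"tx":-0.04,"ty":0,"tz":0,"yaw":0},{"grip":40,"tx":-0.04,"ty":0,"tz":0,"yaw":0}]'|grep -E "pos|force:"
python3 -m handwheel '[{"grip":40,"tx":-0.04,"ty":0,"tz":0,"yaw":0},{"grip":40,"tx":-0.02,"ty":0,"tz":0,"yaw":0}]'|grep -E "pos|force:"
python3 -m handwheel '[{"grip":40,"tx":-0.02,"ty":0,"tz":0,"yaw":0},{"grip":40,"tx":-0.02,"ty":0,"tz":0,"yaw":0}]'|grep -E "pos|force:"
python3 -m handwheel '[{"grip":40,"tx":-0.02,"ty":0,"tz":0,"yaw":0},{"grip":40,"tx":0,"ty":0,"tz":0,"yaw":0}]'|grep -E "pos|force:"
```

```text
position: [0.5581, -0.1396, 0.0102]
force: [0.4, 5.5, 6.6]
gripper_force: 4.4
position: [0.5581, -0.1427, 0.0102]
force: [0.8, 6.9, 7.2]
gripper_force: 4.4
position: [0.558, -0.1446, 0.0102]
force: [0.3, 7.0, 7.5]
gripper_force: 4.4
position: [0.558, -0.1457, 0.0102]
force: [-0.3, 5.0, 5.5]
gripper_force: 3.8
```

```bash
python3 -m handwheel '[{"grip":40,"tx":-0.02,"ty":0,"tz":0,"yaw":0},{"grip":40,"tx":-0.02,"ty":0,"tz":0,"yaw":0}]'|grep -E "pos|force:"
python3 -m handwheel '[{"grip":40,"tx":-0.02,"ty":0,"tz":0,"yaw":0},{"grip":40,"tx":-0.02,"ty":0,"tz":0,"yaw":0}]'|grep -E "pos|force:"
python3 -m handwheel '[{"grip":40,"tx":-0.02,"ty":0,"tz":0,"yaw":0},{"grip":40,"tx":0,"ty":0,"tz":0,"yaw":0}]'|grep -E "pos|force:"
```

```text
position: [0.558, -0.1475, 0.0102]
force: [-0.3, 6.1, 6.7]
gripper_force: 4.3
position: [0.558, -0.1485, 0.0102]
force: [2.2, 24.7, 11.6]
gripper_force: 11.4
position: [0.5579, -0.1485, 0.0102]
force: [2.8, 26.5, 9.9]
gripper_force: 12.9
```

Force jumped to 26 N, so the head is home against the fence. I'll back out, rise and move behind the jaw with the fingers shut.

```bash
python3 -m handwheel '[{"grip":40,"tx":0.04,"ty":0,"tz":0,"yaw":0},{"grip":40,"tx":0.2,"ty":0,"tz":0,"yaw":0},{"grip":40,"tx":0.4,"ty":0,"tz":0,"yaw":0},{"grip":40,"tx":0.4,"ty":0,"tz":0,"yaw":0},{"grip":0,"tx":0,"ty":0,"tz":-0.5,"yaw":0},{"grip":0,"tx":0,"ty":0,"tz":-0.5,"yaw":0},{"grip":0,"tx":0,"ty":0,"tz":-0.5,"yaw":0},{"grip":0,"tx":0,"ty":0,"tz":-0.5,"yaw":0},{"grip":0,"tx":0,"ty":-0.45,"tz":0,"yaw":0},{"grip":0,"tx":0,"ty":-0.45,"tz":0,"yaw":0}]'|grep -E "pos"
python3 -m handwheel '[{"grip":0,"tx":-0.3,"ty":-0.4,"tz":0,"yaw":0},{"grip":0,"tx":-0.3,"ty":-0.4,"tz":0,"yaw":0},{"grip":0,"tx":-0.3,"ty":-0.4,"tz":0,"yaw":0},{"grip":0,"tx":-0.3,"ty":-0.5,"tz":0,"yaw":0},{"grip":0,"tx":-0.3,"ty":0,"tz":0,"yaw":0},{"grip":0,"tx":-0.3,"ty":0,"tz":0,"yaw":0},{"grip":0,"tx":0,"ty":0,"tz":0,"yaw":0}]'
python3 - <<'E'
from h import *
for n in('top','scene'):
    p,d=env.capture(n);cv2.imwrite(f'pics/{n}4.png',p[:,:,::-1])
E
```

```text
position: [0.513, -0.0986, 0.1106]
t: 23.9
position: [0.4292, -0.1905, 0.1101]
tool_rot: [2.221, 2.219, 0.0]
force: [0.6, 0.5, -0.3]
finger_gap: 0.0007
gripper_force: 0.0
```

```bash
python3 -c "
import cv2,numpy as np
a=cv2.imread('pics/top4.png')[140:260,200:330];b=cv2.imread('pics/scene4.png')[150:270,160:290]
cv2.imwrite('pics/two4.png',cv2.resize(np.hstack([a,b]),None,fx=3,fy=3,interpolation=cv2.INTER_CUBIC))"
```

```text
(no output)
```

View pics/two4.png

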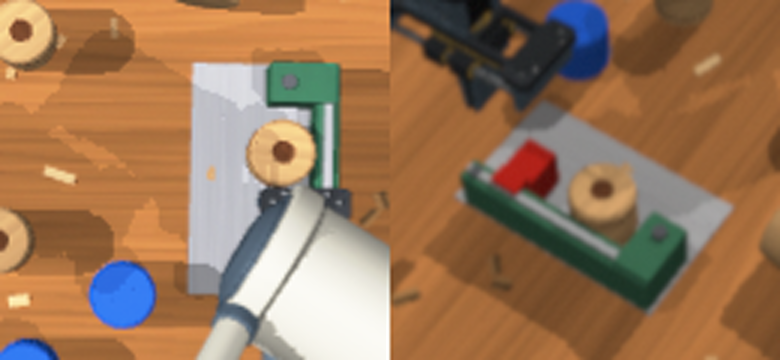

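The left half (top view) shows head_b upright against the fence, at crop (283,152). The right half (scene view) shows the red jaw open to its left. I'll descend behind the jaw.

```bash
python3 -m handwheel '[{"grip":0,"tx":0.04,"ty":0,"tz":0.4,"yaw":0},{"grip":0,"tx":0,"ty":0,"tz":0.4,"yaw":0},{"grip":0,"tx":0,"ty":0,"tz":0.4,"yaw":0},{"grip":0,"tx":0,"ty":0,"tz":0.4,"yaw":0},{"grip":0,"tx":0,"ty":0,"tz":0.24,"yaw":0},{"grip":0,"tx":0,"ty":0.1,"tz":0,"yaw":0},{"grip":0,"tx":0,"ty":0.1,"tz":0,"yaw":0},{"grip":0,"tx":0,"ty":0.06,"tz":0,"yaw":0}]'|grep -E "pos|force:"
python3 -m handwheel '[{"grip":0,"tx":0,"ty":0.06,"tz":0,"yaw":0},{"grip":0,"tx":0,"ty":0.06,"tz":0,"yaw":0},{"grip":0,"tx":0,"ty":0.06,"tz":0,"yaw":0}]'|grep -E "pos|force:"
python3 -m handwheel '[{"grip":0,"tx":0,"ty":0.06,"tz":0,"yaw":0},{"grip":0,"tx":0,"ty":0.06,"tz":0,"yaw":0},{"grip":0,"tx":0,"ty":0.06,"tz":0,"yaw":0}]'|grep -E "pos|force:"
```

```text
position: [0.4423, -0.1865, 0.0186]
force: [0.3, -0.1, -0.2]
gripper_force: 0.0
position: [0.4501, -0.1864, 0.0182]
force: [-3.5, -0.5, 3.2]
gripper_force: 1.7
position: [0.4591, -0.1864, 0.0179]
force: [-4.0, -0.1, 2.3]
gripper_force: 1.7
```

```bash
python3 -m handwheel '[{"grip":0,"tx":0,"ty":0.06,"tz":0,"yaw":0},{"grip":0,"tx":0,"ty":0.06,"tz":0,"yaw":0},{"grip":0,"tx":0,"ty":0.06,"tz":0,"yaw":0},{"grip":0,"tx":0,"ty":0.06,"tz":0,"yaw":0},{"grip":0,"tx":0,"ty":0.06,"tz":0,"yaw":0},{"grip":0,"tx":0,"ty":0.04,"tz":0,"yaw":0}]'|grep -E "pos|force:"
python3 -m handwheel '[{"grip":0,"tx":0,"ty":0.04,"tz":0,"yaw":0},{"grip":0,"tx":0,"ty":0.04,"tz":0,"yaw":0}]'|grep -E "pos|force:"
python3 -m handwheel '[{"grip":0,"tx":0,"ty":0.04,"tz":0,"yaw":0},{"grip":0,"tx":0,"ty":0.04,"tz":0,"yaw":0}]'|grep -E "pos|force:"
python3 snap.py s5 200 140 330 260
```

```text
position: [0.4763, -0.1865, 0.0179]
force: [-3.6, -2.0, 1.1]
gripper_force: 1.6
position: [0.4799, -0.1864, 0.0179]
force: [-6.9, -4.2, 2.7]
gripper_force: 3.8
position: [0.4835, -0.1864, 0.0178]
force: [-8.2, -5.3, 2.7]
gripper_force: 3.7
```

```bash
python3 - <<'E'
from h import *
p,d=env.capture('scene');cv2.imwrite('pics/scene5.png',p[:,:,::-1])
a=cv2.imread('pics/s5.png')[140:260,200:330];b=p[150:270,160:290,::-1]
cv2.imwrite('pics/two5.png',cv2.resize(np.hstack([a,b]),None,fx=3,fy=3,interpolation=cv2.INTER_CUBIC))
E
```

```text
(no output)
```

View pics/two5.png

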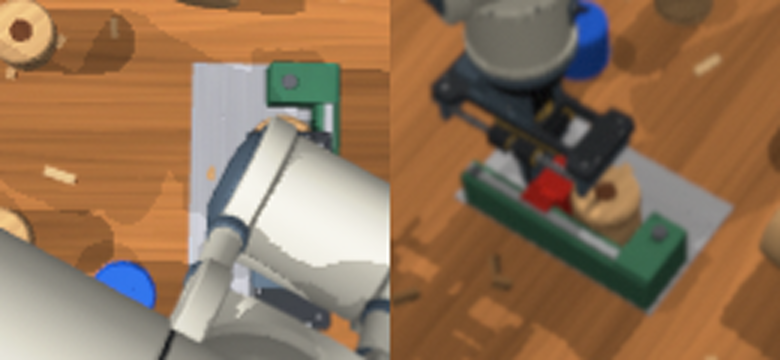

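The jaw has now met the head: the scene half shows the jaw touching it, with the centre mark at crop (604,190). I'll check that the head is still against the fence.

```bash
python3 - <<'E'
from h import *
for f in('scene4','scene5'):
    p=cv2.imread(f'pics/{f}.png')[:,:,::-1].copy()
    g=cv2.cvtColor(p,cv2.COLOR_RGB2GRAY).astype(float);u,v=231,213
    w=g[v-4:v+5,u-5:u+6];w=np.clip(w.max()*.55-w,0,None);yy,xx=np.mgrid[v-4:v+5,u-5:u+6]
    q=((w*xx).sum()/w.sum(),(w*yy).sum()/w.sum());print(f,np.round(q,2),ray('scene',q,.062).round(4))
p=cv2.imread('pics/top4.png')[:,:,::-1].copy();print('top4',head(p,294,191))
E
```

```text
scene4 [230.24 212.63] [ 0.5567 -0.1889  0.062 ]
scene5 [229.13 211.88] [ 0.5527 -0.1886  0.062 ]
top4 [ 0.55715318 -0.18827185  0.06      ]
```

```bash
python3 -m handwheel '[{"grip":0,"tx":0,"ty":0.04,"tz":0,"yaw":0},{"grip":0,"tx":0,"ty":0.03,"tz":0,"yaw":0}]'|grep -E "pos|force:"
python3 -m handwheel '[{"grip":0,"tx":0,"ty":0.02,"tz":0,"yaw":0},{"grip":0,"tx":0,"ty":0.02,"tz":0,"yaw":0}]'|grep -E "pos|force:"
python3 -m handwheel '[{"grip":0,"tx":0,"ty":0.02,"tz":0,"yaw":0},{"grip":0,"tx":0,"ty":0,"tz":0,"yaw":0}]'|grep -E "pos|force:"
```

```text
position: [0.487, -0.1864, 0.0178]
force: [-7.2, -5.0, 2.8]
gripper_force: 3.7
position: [0.489, -0.1865, 0.0178]
force: [-6.9, -4.8, 3.0]
gripper_force: 3.7
position: [0.4901, -0.1865, 0.0179]
force: [-5.9, -4.1, 1.9]
gripper_force: 2.9
```

```bash
python3 -m handwheel '[{"grip":0,"tx":0,"ty":0.02,"tz":0,"yaw":0},{"grip":0,"tx":0,"ty":0.02,"tz":0,"yaw":0}]'|grep -E "pos|force:"
python3 -m handwheel '[{"grip":0,"tx":0,"ty":0.02,"tz":0,"yaw":0},{"grip":0,"tx":0,"ty":0,"tz":0,"yaw":0}]'|grep -E "pos|force:"
python3 -m handwheel '[{"grip":0,"tx":0,"ty":0.02,"tz":0,"yaw":0},{"grip":0,"tx":0,"ty":0,"tz":0,"yaw":0}]'|grep -E "pos|force:"
```

```text
position: [0.4919, -0.1865, 0.0179]
force: [-8.4, -5.2, 2.2]
gripper_force: 3.6
position: [0.4931, -0.1865, 0.0179]
force: [-5.5, -5.1, 2.4]
gripper_force: 3.0
position: [0.494, -0.1865, 0.0178]
force: [-6.4, -5.3, 2.4]
gripper_force: 3.1
```

```bash
python3 -m handwheel '[{"grip":0,"tx":0,"ty":0.02,"tz":0,"yaw":0},{"grip":0,"tx":0,"ty":0,"tz":0,"yaw":0}]'|grep -E "pos|force:"
python3 -m handwheel '[{"grip":0,"tx":0,"ty":0.02,"tz":0,"yaw":0},{"grip":0,"tx":0,"ty":0,"tz":0,"yaw":0}]'|grep -E "pos|force:"
python3 - <<'E'
from h import *
p,d=env.capture('scene')
cv2.imwrite('pics/s6.png',cv2.resize(p[170:260,180:290,::-1],None,fx=6,fy=6,interpolation=cv2.INTER_CUBIC))
E
```

```text
position: [0.495, -0.1865, 0.0178]
force: [-6.0, -5.1, 2.3]
gripper_force: 3.1
position: [0.4957, -0.1865, 0.0178]
force: [-7.8, -5.3, 3.1]
gripper_force: 4.3
```

View pics/s6.png

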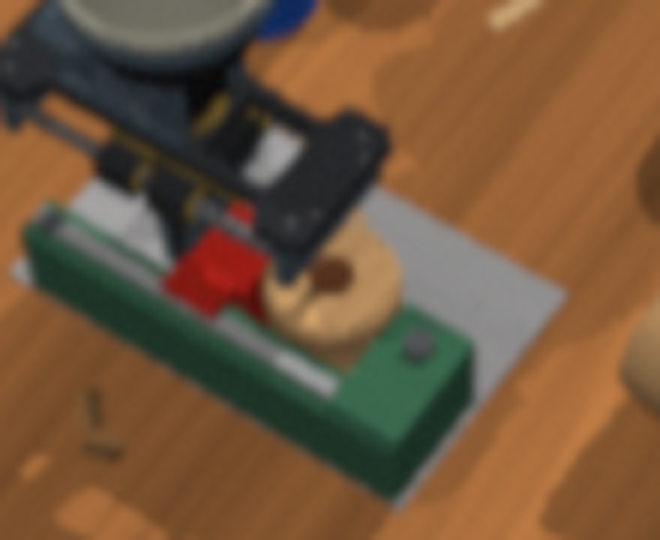

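The crop shows the head between the jaw and the end block, almost touching, with its mark at (333,272). I'll keep pressing until the force rises clearly.

```bash
python3 -c "
from h import *
print(ray('scene',(235.1,214.9),.062))"
python3 -m handwheel '[{"grip":0,"tx":0,"ty":0.02,"tz":0,"yaw":0},{"grip":0,"tx":0,"ty":0,"tz":0,"yaw":0}]'|grep -E "pos|force:"
python3 -m handwheel '[{"grip":0,"tx":0,"ty":0.01,"tz":0,"yaw":0},{"grip":0,"tx":0,"ty":0,"tz":0,"yaw":0}]'|grep -E "pos|force:"
```

```text
[ 0.57215586 -0.1876749   0.062     ]
position: [0.4958, -0.1864, 0.0178]
force: [-13.6, -8.6, 7.5]
gripper_force: 7.3
position: [0.4959, -0.1864, 0.0178]
force: [-17.4, -9.1, 10.5]
gripper_force: 9.0
```

```bash
python3 -m handwheel '[{"grip":0,"tx":0,"ty":0.02,"tz":0,"yaw":0},{"grip":0,"tx":0,"ty":0,"tz":0,"yaw":0},{"grip":0,"tx":0,"ty":0,"tz":0,"yaw":0}]'|grep -E "pos|force:"
python3 -m handwheel '[{"grip":0,"tx":0,"ty":-0.08,"tz":0,"yaw":0},{"grip":0,"tx":0,"ty":-0.2,"tz":0,"yaw":0},{"grip":0,"tx":0,"ty":-0.4,"tz":0,"yaw":0},{"grip":0,"tx":0,"ty":0,"tz":-0.5,"yaw":0},{"grip":0,"tx":0,"ty":0,"tz":-0.5,"yaw":0},{"grip":0,"tx":0,"ty":0,"tz":-0.5,"yaw":0},{"grip":0,"tx":0,"ty":0,"tz":-0.5,"yaw":0},{"grip":0,"tx":-0.5,"ty":0,"tz":0,"yaw":0},{"grip":0,"tx":-0.5,"ty":0,"tz":0,"yaw":0},{"grip":0,"tx":-0.5,"ty":0,"tz":-0.2,"yaw":0}]'|grep -E "pos|force:"
python3 -m handwheel '[{"grip":0,"tx":-0.5,"ty":-0.2,"tz":0,"yaw":0},{"grip":0,"tx":-0.5,"ty":-0.2,"tz":0,"yaw":0},{"grip":0,"tx":-0.5,"ty":-0.2,"tz":0,"yaw":0},{"grip":0,"tx":-0.5,"ty":-0.2,"tz":0,"yaw":0},{"grip":0,"tx":0,"ty":0,"tz":0,"yaw":0},{"grip":0,"tx":0,"ty":0,"tz":0,"yaw":0}]'
python3 - <<'E'
from h import *
p,d=env.capture('top');s,_=env.capture('scene');cv2.imwrite('pics/top7.png',p[:,:,::-1])
H=hsv(p);blobs(((H[...,0]<6)|(H[...,0]>174))&(H[...,1]>200)&(H[...,2]>120),.053)
u,v=pix('top',(.571,-.188,.062)).astype(int);print(u,v,head(p,u,v))
b=cv2.resize(s[160:260,170:290,::-1],(400,333),interpolation=cv2.INTER_CUBIC)
a=cv2.resize(p[110:260,120:330,::-1],(400,286),interpolation=cv2.INTER_CUBIC)
cv2.imwrite('pics/fin.png',np.hstack([cv2.copyMakeBorder(a,0,47,0,0,0),b]))
E
```

```text
position: [0.496, -0.1863, 0.0178]
force: [-23.2, -11.9, 14.7]
gripper_force: 12.1
position: [0.4643, -0.2617, 0.1274]
force: [0.4, 0.3, -0.0]
gripper_force: 0.0
t: 30.45
position: [0.4247, -0.3614, 0.1277]
tool_rot: [-2.222, -2.22, -0.001]
force: [-0.1, 0.7, 0.7]
finger_gap: 0.0005
gripper_force: 0.0
[288, 197, 21, 11, 222] [297.7 202.1] [ 0.5232 -0.2007  0.053 ]
293 185 [ 0.57300678 -0.18903548  0.06      ]
```

View pics/fin.png

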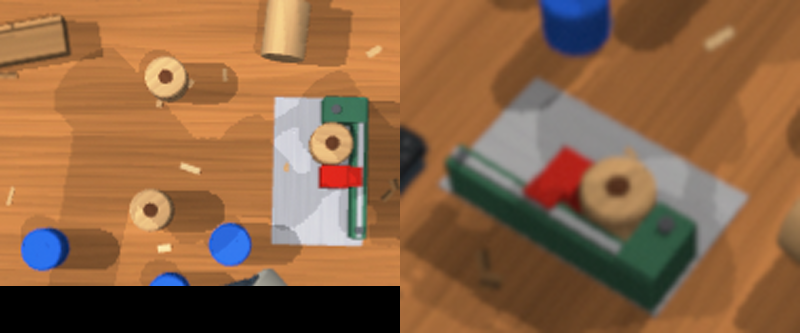

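The head is held between the jaw, fence and end block. The other two heads stand clear, and nothing else was disturbed.

```bash
python3 -c "
from station import env
print(env.hand_in())"
```

```text
the job is handed in; nothing more can be done
None
```

The leaded head is head_b (by my labelling): it took about 12.7 N to push, against about 2.5 N for the other two. It is now clamped tight between the red jaw and the end block, home against the back fence, and the job is handed in at about 30 s.

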